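# Lock the medicine drawer away from the children

### The arm

A 6-joint arm with a two-finger parallel gripper is mounted at the origin on the work surface. World frame = base frame: x ahead of the robot, y to its left, z up, the work surface at z = 0. Lengths are in mm, angles in rad, forces in N, time in s.
With the tool pointing down it reaches from about 250 to 775 mm from the base axis. Payload 4 kg.
Tool frame: the origin (TCP) lies at the very end of the fingers, on their centre line; the grasp point (between the pads) lies 19 mm behind it; z points along the fingers, y is the direction in which the jaws open and shut (so a half turn about z gives the same grasp; the last joint's range is limited). The gripper opens to 94 mm and grips with 3 to 60 N. Pads are 16 mm wide; open, the fingers measure 119 mm over their backs; the gripper's body (75 mm by 177 mm) begins 78 mm behind the grasp point.
Start: joints at [1.226, 0.087, 1.371, -0, 1.684, -0.103], TCP at [131.707, 534.017, 205.506] pointing down, gripper open.
Joint ranges: [-3.1, 3.1], [-0.76, 2.03], [0.27, 2.55], [-1.08, 4.22], [0.17, 2.65], [-2.57, 2.57]. Speed limits (rad/s): [2.79, 2.79, 3.14, 3.14, 3.14, 3.14].

### API

Orientations are given as a unit quaternion [x, y, z, w].
In Python, from station import get_state, optics, arm gives the robot as it stands.
- The arm moves only by the tool send_rows, never from a script. Its argument "rows" is a list of rows, each an object of numbers: "x", "y", "z": the shift along the world's x, y, z in units of 40 mm (1.0 is 40 mm); "wx", "wy", "wz": the turn, a rotation vector about the world's x, y, z in units of 5 degrees (1.0 is 5 degrees); "jaw": the finger opening in mm, from 0 to 94. A call has exactly 8 rows; each row shifts and turns the commanded pose from where the row before left it; what a row does not reach is not made up. A row lasts 1/10 s, in which the tool goes at most 50 mm and 8.59 degrees, less where a joint would pass 70% of its speed; a pose out of reach is approached as far as the arm can. A call is refused whole if a number of a shift passes 1 or a number of a turn 1, either way. A call with a gripper value outside its range is refused whole. The fingers move at their own pace and stop on an object; "grip_force" is the grip in N (left out, the last holds). Time passes only in rows, so rows that do not move let the fingers close, or fill a call up. It gives the time, the measured TCP pose, the force and the opening at its end, in the units of the state.
- get_state(): the state, without advancing time (a new reading comes with each control period).
- optics.capture(name): name is "scene" or "top"; returns (picture, depth): 400x640x3 uint8, red, green, blue; 400x640 float32, mm along the optical axis (not along the pixel's ray), 0 where there is no reading.
- optics.camera_params(name): a dict with "K" (3x3 intrinsics, pixels), "dist" ([k1, k2, p1, p2, k3] as OpenCV has them; the pictures are not rectified), "extrinsics" (4x4, takes a point from camera to world coordinates). Camera axes: x right, y down, z forward; pixel columns grow to the right and rows downward; lengths in mm; the calibration is good to about 2 mm. A picture is of the moment at which its call begins. camera_params takes no time and is no camera call.
- arm.sign_off(): hands the job in, once; it reports no verdict.
The state is a dict: "time": time; "qpos": joint angles; "qvel": joint speeds; "tau": joint torques, N m; "eef_pos": TCP position; "eef_rot": TCP orientation; "force": force on the tool from outside, world axes, zero at the start; "torque": the same for the moment, N m; "finger_gap": opening from 0.0 (shut) to 1.0 (fully open).
Only numpy, scipy, OpenCV 4.12 (cv2) and the standard library are available. Lean on these libraries where they do the work, as an engineer would, in place of code of your own. Each camera call takes 0.05 s, during which the arm holds its last target. There are 200 camera calls.

### The job

Stand the amber pill bottle upright in the empty compartment of the open medicine drawer, then press down the green release lever on the drawer's slide and, with it held down, start the drawer in; push the drawer fully home without slamming it. Then take the red-handled locking pin out of its parking eye and drop it right down through both knuckles of the hasp, so the drawer cannot be opened; leave the duck, the shampoo and the cream where they stand.

Things in the scene. Friction and masses are not known exactly. Their poses are not given: they have to be found in the camera images.
- tower: fixed oak counter cabinet, 250 wide, 250 deep, 360 high. Origin on the counter under the middle of its front face (plane x=0); +x points into it (drawer closes to +x), +y along the front, z up; 'tower' below means these axes, mm. Rail over the drawer z 127-161, mirrored fixed doors z 164-358. Carcass walls begin at x=16. A mug and a yellow box stand on its roof.
- door_grips (a point): point midway between two fixed upright bar handles of the doors, tower y +14 and -14, z 264 to 345, 30 proud of the front, right above the hasp: a gripper held vertical over the hasp runs into them, so lean it back about 35 degrees (fingers pointing down and to +x), closing along tower y.
- drawer (a joint): how far the drawer at the cabinet's foot is out, m: 0 fully home, about 0.185 at start, locked out (plays 0.183 to 0.189 until released). Slides along tower x, opens to -x. Friction about 1.5 N plus 5 N per m/s; moves 1.5 kg; stays where left. White front 250 wide, z 14 to 124, 16 thick. Behind it an oak box, outer 190 deep, y -94 to 94, wall 5, wall tops z 75, floor z 33.
- drawer_in (a point): middle of the floor of the drawer's empty compartment (tower +y side; a low white tin lies in the other one, behind a 5 mm divider at y=0): 180 long in x, 86 wide in y, walls 42 high; moves with the drawer, axes as the tower. The front panel (top z 124) begins 95 to -x of here. The cabinet's opening is clear to z 127.
- handle_mid (a point): middle of the steel bar handle on the drawer front: bar 11 thick, 100 long along tower y, its axis 35 in front of the drawer front, z 55; moves with the drawer. Push here or on the front itself to shut the drawer.
- lever (a joint): press angle of the green release lever, rad: 0 at rest (its rear tooth meets a keeper on the cabinet and stops the drawer closing), 0.40 fully down; tooth clears from 0.22. Sprung rocker riding on the drawer: about 2 N at the pad to start, 6 to 7 N fully down. Pivot 35 to +x of the pad, 22 below. Hold it down and push to +x; once 25 mm in, the tooth is past and it may be let go.
- lever_pad (a point): middle of the top of the lever's thumb pad, 30 long in x, 17 wide in y, lip 7 high at its +x end to push against. At rest z 94, beside the drawer box on the tower's -y side (tower x -55, y -103 when locked out); sinks 11 and shifts 5 to -x at 0.3 rad. All beside it is below z 76, but the drawer front is 115 to -x. Moves with the lever.
- pin: loose locking pin, 60 g, hanging upright in the parking eye on the drawer front at start. Origin on its axis at the shoulder: above it the round red grip, 17 diameter, 42 high; below it a steel shank, 8 diameter, 52 long, with a pointed end. z points up.
- pin_tip (a point): lower end of the pin's shank, 52 below its shoulder
- park_top (a point): mouth of the parking eye: a steel lug like the knuckles, on the drawer front 75 to the tower +y side of the lower knuckle, top at z 116, hole 12; moves with the drawer. The pin hangs in it at the start, its shoulder resting on this mouth; lift it 54 or more to free it.
- hasp_top (a point): mouth of the hasp's upper knuckle, fixed to the cabinet's rail: steel lug 30 wide, 10 thick (z 138 to 148), standing 42 out, with an upright chamfered 12 mm hole centred 28 in front of the front face at y=0. This point: middle of the hole, at the lug's top.
- hasp_low (a point): mouth of the lower knuckle, on the drawer front: same lug, z 106 to 116, moves with the drawer; its hole is exactly under the upper one when the drawer is fully home.
- pills: loose amber pill bottle, white cap, paper label: 40 diameter (cap 43, top 22 mm), 82 high, about 80 g, standing on the counter. Origin at the centre of its underside.
- duck: yellow rubber duck, about 70 diameter and 76 high, on the counter (bystander). Origin under its middle.
- shampoo: green shampoo bottle, 52 diameter, 120 high, on the counter (bystander). Origin under its middle.
- cream: blue cream jar, 64 diameter, 50 high, on the counter (bystander). Origin under its middle.
Mind the look-alikes: they are no part of the job. What is shaped like the pills but pink or yellow is not meant.

How it is judged:
By the outcome, as a careful person would: the job done as asked, in the order asked, and still so for the second after the job is handed in, with the robot touching nothing.
It also fails if it takes over 72 s, if anything falls off the work surface, if the arm or the gripper's body presses on something with over 40 N, if the wrist force passes 120 N, or if a joint passes its speed limit or range.

## Working session

There is one attempt and no reset: what is moved stays moved. The work goes in short steps, Python scripts to look and compute and a tool call to move; the robot and the scene stay as the last step left them, time stands still between calls to the robot, and variables do not carry over. Pictures are saved under pics/ and viewed, about 8 in all and at most 12, crops included, and the job is handed in when it is done.

Besides the shell and the picture viewer there is one more tool, called after ">>>" as name(argument=value, ...), one argument or row to a line, values as JSON. send_rows: Moves the arm, as the interface text tells. Its arguments: {"type":"object","properties":{"rows":{"type":"array"},"grip_force":{"type":"number"}},"required":["rows"]}

```bash
mkdir -p pics; ls; cat > h.py <<'E'
import numpy as np, cv2
from station import get_state, optics, arm
def cap(n):
    p,d=optics.capture(n); return p,d,optics.camera_params(n)
def world(c,d,u,v,r=1):
    # pixels u,v -> world via depth
    u=np.atleast_1d(u).astype(float);v=np.atleast_1d(v).astype(float)
    K=np.array(c['K'],float);q=cv2.undistortPoints(np.stack([u,v],1)[:,None],K,np.array(c['dist'],float))[:,0]
    z=d[v.astype(int),u.astype(int)]
    P=np.c_[q*z[:,None],z]; E=np.array(c['extrinsics']); return P@E[:3,:3].T+E[:3,3]
def ray(c,u,v,axis,val):
    K=np.array(c['K'],float);q=cv2.undistortPoints(np.array([[[u,v]]],float),K,np.array(c['dist'],float))[0,0]
    E=np.array(c['extrinsics']);d=E[:3,:3]@[q[0],q[1],1];o=E[:3,3];return o+d*(val-o[axis])/d[axis]
E
python3 - <<'E'
from h import *
s=get_state();print(s)
for n in('scene','top'):
    p,d,c=cap(n);cv2.imwrite(f'pics/{n}0.png',p[...,::-1]);np.savez(f'{n}0.npz',p=p,d=d);print(n,np.round(c['extrinsics'],3).tolist(),np.round(c['K'],1).tolist())
E
```

```text
pics
{'time': 0.0, 'qpos': array([ 1.22594581e+00,  8.79645299e-02,  1.37222730e+00, -4.87193786e-05,
        1.68362945e+00, -1.03076901e-01]), 'qvel': array([ 1.42183517e-03,  2.28400348e-05, -5.06161561e-05,  3.26868222e-04,
       -1.25396268e-03,  8.84073871e-04]), 'tau': array([-9.57486409e-04, -3.40181100e+01, -3.02425754e+01,  7.15549034e-02,
        3.29482695e-02, -1.50659866e-04]), 'eef_pos': array([131.50426615, 533.47702409, 204.31267194]), 'eef_rot': array([ 1.20595213e-01,  9.92701139e-01, -1.09185981e-03, -2.23881434e-04]), 'force': array([-0.3110372 , -0.55926262, -0.35818762]), 'torque': array([-0.00062715, -0.06825641,  0.0965235 ]), 'finger_gap': 0.9995279420669985}
scene [[0.762, 0.401, -0.508, 1146.863], [0.647, -0.451, 0.614, -709.065], [0.017, -0.797, -0.604, 834.404], [0.0, 0.0, 0.0, 1.0]] [[429.8, 0.0, 316.0], [0.0, 429.8, 204.4], [0.0, 0.0, 1.0]]
top [[0.024, -0.984, 0.179, 425.15], [-1.0, -0.024, 0.006, -29.585], [-0.001, -0.179, -0.984, 1183.497], [0.0, 0.0, 0.0, 1.0]] [[392.9, 0.0, 321.9], [0.0, 392.9, 201.6], [0.0, 0.0, 1.0]]
```

View pics/scene0.png

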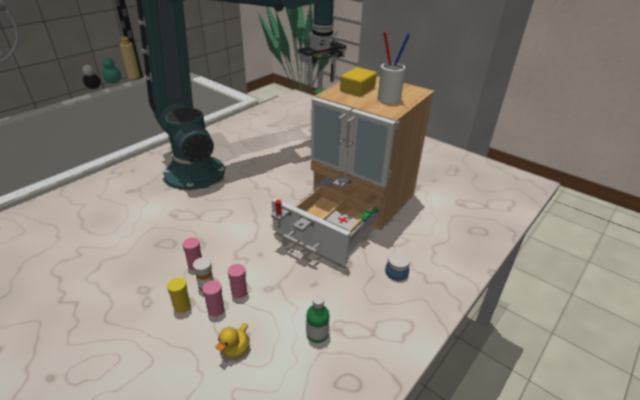

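View pics/top0.png

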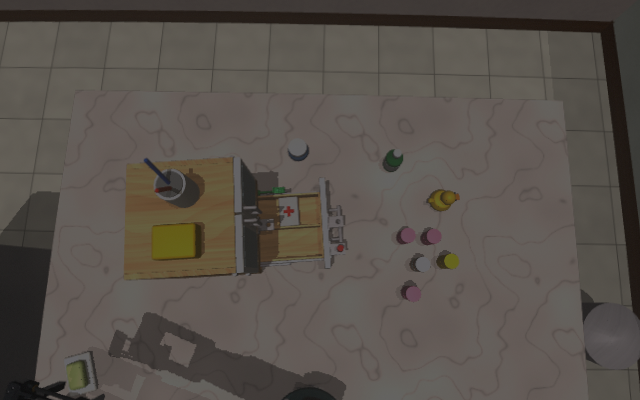

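The scene view has an amber bottle with a white cap at (203,270). Around it are pinks at (193,252), (213,298) and (237,281), and a yellow at (179,295). In the top view the white cap is at (421,264). The tower's front faces world −y, and the red pin is at top (340,248). I'll confirm the bottle in a crop and measure.

```bash
python3 - <<'E'
from h import *
from scipy.spatial import cKDTree
out=[]
z=np.load('top0.npz');p,d=z['p'],z['d'];c=optics.camera_params('top')
zs=np.load('scene0.npz');ps,ds=zs['p'],zs['d'];cs=optics.camera_params('scene')
vv,uu=np.mgrid[0:400,0:640]
W=world(c,d,uu.ravel(),vv.ravel()).reshape(400,640,3);W[d==0]=np.nan
S=world(cs,ds,uu.ravel(),vv.ravel()).reshape(400,640,3);S[ds==0]=np.nan
np.savez('W0.npz',W=W,S=S)
print('counter z top',np.nanmedian(W[320:380,400:500,2]),'scene',np.nanmedian(S[330:370,60:150,2]))
# bottles caps: clusters z 60-100 in area
def blobs(W,u0,u1,v0,v1,lo,hi,n):
    m=np.zeros((400,640),np.uint8);m[v0:v1,u0:u1]=((W[...,2]>lo)&(W[...,2]<hi))[v0:v1,u0:u1]
    k,l=cv2.connectedComponents(m)
    for i in range(1,k):
        a=l==i
        if a.sum()>8:
            q=W[a];r,cc=np.nonzero(a);print(n,'px',cc.mean().round(),r.mean().round(),a.sum(),'mid',((q[:,:2].max(0)+q[:,:2].min(0))/2).round(1),'ext',np.ptp(q[:,:2],axis=0).round(1),'mean',q.mean(0).round(1))
blobs(W,380,480,130,320,70,95,'top')
blobs(W,280,320,130,170,35,60,'cream')
# roof
m=(abs(W[...,2]-360)<8)&(uu<300);q=W[m][:,:2].astype(np.float32);print('roof',cv2.minAreaRect(q),np.median(W[m][:,2]))
# front drawer top
m=(abs(W[...,2]-124)<7)&(uu>300)&(uu<345)&(vv<280)&(vv>165);q=W[m][:,:2].astype(np.float32);print('dfront',cv2.minAreaRect(q),m.sum(),np.median(W[m][:,2]))
a=cv2.resize(p[170:310,225:475],None,fx=3.2,fy=3.2,interpolation=2)
cv2.imwrite('pics/c1.png',np.clip(a[...,::-1].astype(float)*1.8,0,255))
b=cv2.resize(ps[160:330,160:400],None,fx=3.3,fy=3.3,interpolation=2);cv2.imwrite('pics/c2.png',b[...,::-1])
E
```

```text
counter z top -0.9360338967268262 scene -1.706663623657846
top px 393.0 159.0 158 mid [ 764.5 -230.9] ext [49.5 47.7] mean [ 757.9 -227.1   82.2]
top px 450.0 196.0 65 mid [ 653.  -391.8] ext [29.9 26.4] mean [ 653.  -391.8   72.8]
top px 407.0 235.0 189 mid [ 536.3 -266.8] ext [39.9 43.1] mean [ 536.3 -265.2   80.7]
top px 433.0 236.0 190 mid [ 535.2 -339.4] ext [40.3 42.2] mean [ 535.6 -338.5   80.6]
top px 451.0 261.0 200 mid [ 466.6 -387. ] ext [39.  42.2] mean [ 466.6 -385.7   80.2]
top px 422.0 264.0 201 mid [ 456.5 -307.1] ext [38.9 43.7] mean [ 456.7 -305.5   80.7]
top px 413.0 293.0 206 mid [ 375.6 -278.3] ext [40.7 41. ] mean [ 375.7 -278.1   80.7]
cream px 297.0 147.0 284 mid [798.2  56.5] ext [55.4 54.3] mean [797.2  56.8  48.2]
roof ((402.36309814453125, 306.98028564453125), (320.17950439453125, 597.3360595703125), 74.21222686767578) 358.8747177391182
dfront ((565.3683471679688, -50.614933013916016), (250.11639404296875, 56.39902114868164), 5.122287273406982) 619 122.69614294523944[ WARN:0@1.082] global loadsave.cpp:1063 imwrite_ Unsupported depth image for selected encoder is fallbacked to CV_8U.
```

View pics/c1.png

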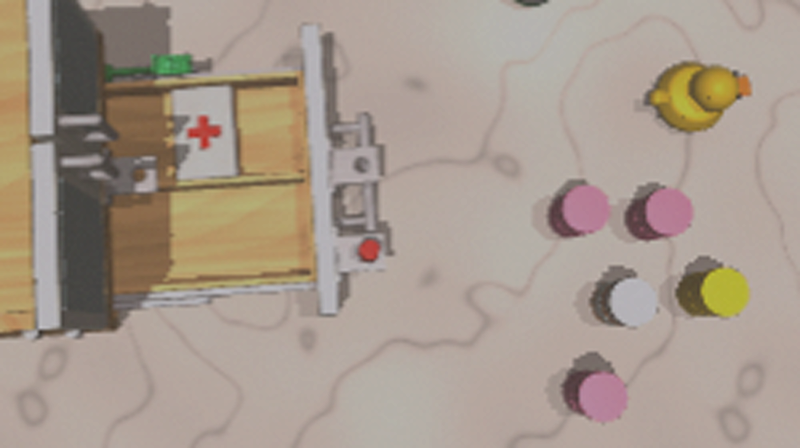

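View pics/c2.png

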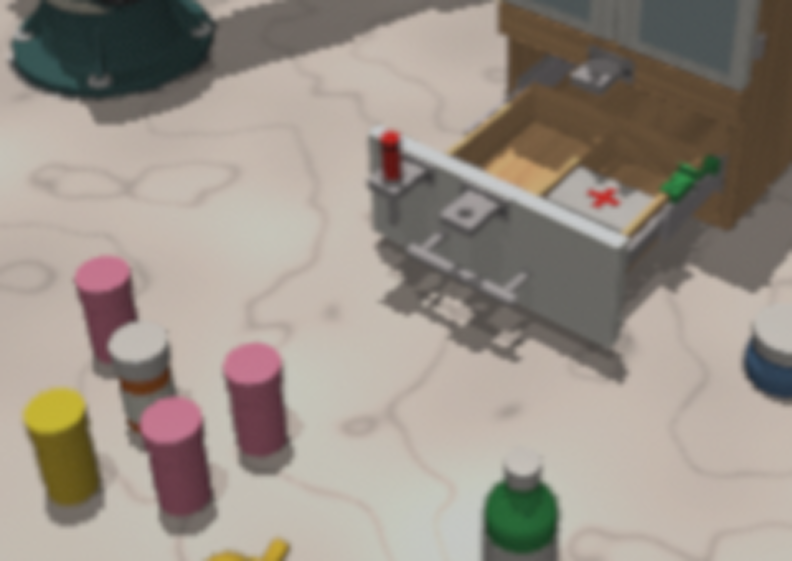

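Crop confirmed: the white-capped bottle with the amber band and paper label is the target. At top (422,264) it comes out at about (456.5,-306), with its top at z 81. The other candidates are pink or yellow all over. Next is the tower frame.

```bash
python3 - <<'E'
from h import *
z=np.load('W0.npz');W,S=z['W'],z['S'];p=np.load('top0.npz')['p'].astype(int);ps=np.load('scene0.npz')['p'].astype(int)
vv,uu=np.mgrid[0:400,0:640]
def rect(m,n):
    q=W[m];k=cv2.minAreaRect(q[:,:2].astype(np.float32));print(n,m.sum(),np.round(k[0],1),np.round(k[1],1),round(k[2],2),'medz',np.median(q[:,2]).round(1))
m=(abs(W[...,2]-359)<8)&(uu>110)&(uu<260)&(vv>145)&(vv<285)
mm=cv2.morphologyEx(m.astype(np.uint8),cv2.MORPH_OPEN,np.ones((3,3)))>0
rect(mm,'roof')
# line fits: drawer front
m=(abs(W[...,2]-123)<5)&(uu>312)&(uu<334)&(vv<275)&(vv>172)
# per row outer(-y) extremes
rows=[(W[v][m[v]][:,0].mean(),W[v][m[v]][:,1].min(),W[v][m[v]][:,1].max()) for v in range(172,275) if m[v].sum()>=3]
rows=np.array(rows);
for k in(1,2):
    f=np.polyfit(rows[:,0],rows[:,k],1);r=rows[:,k]-np.polyval(f,rows[:,0]);g=abs(r)<4;f=np.polyfit(rows[g,0],rows[g,k],1);print('edge',k,f,'angle',np.degrees(np.arctan(f[0])),'x range',rows[:,0].min(),rows[:,0].max())
rect(m,'dfront')
# lugs
for n,zz,u0,u1,v0,v1 in(('hasp',148,252,280,205,240),('low',116,326,350,205,240),('park',116,326,350,236,262)):
    m=(abs(W[...,2]-zz+1)<4)&(uu>=u0)&(uu<u1)&(vv>=v0)&(vv<v1)
    if m.sum()>5: rect(m,n)
red=(p[...,0]>1.8*p[...,1])&(p[...,0]>1.8*p[...,2])&(p[...,0]>60)&(uu>330)&(uu<350)&(vv>238)&(vv<258)
q=W[red];print('pin top',q.mean(0).round(1),np.percentile(q,[5,95],axis=0).round(1).tolist())
redS=(ps[...,0]>1.8*ps[...,1])&(ps[...,0]>1.8*ps[...,2])&(ps[...,0]>60)&(uu>265)&(uu<295)&(vv>190)&(vv<220)
q=S[redS];print('pin S',redS.sum(),q.mean(0).round(1),np.nanpercentile(q,[5,95],axis=0).round(1).tolist())
g=(p[...,1]>1.4*p[...,0])&(p[...,1]>1.4*p[...,2])&(uu>250)&(uu<300)&(vv>175)&(vv<200)
q=W[g];print('lever',g.sum(),uu[g].min(),uu[g].max(),vv[g].min(),vv[g].max())
t=g&(W[...,2]>88);q=W[t];print(t.sum(),q.mean(0).round(1),q.min(0).round(1),q.max(0).round(1))
# front face of drawer from scene view: points with z 20..120
m=(uu>275)&(uu<350)&(vv>200)&(vv<262)&(S[...,2]>85)&(S[...,2]<100)
q=S[m];f=np.polyfit(q[:,0],q[:,1],1);r=q[:,1]-np.polyval(f,q[:,0]);k=abs(r)<5;f=np.polyfit(q[k,0],q[k,1],1);print('S front',f,np.degrees(np.arctan(f[0])),k.sum(),q[k,0].min(),q[k,0].max())
# doors/rail front from scene
m=(uu>310)&(uu<400)&(vv>95)&(vv<190)&(S[...,2]>180)&(S[...,2]<250)
q=S[m];f=np.polyfit(q[:,0],q[:,1],1)
for _ in range(4):
    r=q[:,1]-np.polyval(f,q[:,0]);k=abs(r)<6;f=np.polyfit(q[k,0],q[k,1],1)
print('S doors',f,np.degrees(np.arctan(f[0])),k.sum(),q[k,0].min(),q[k,0].max(),np.std(r[k]))
E
```

```text
roof 10548 [537.5 270.6] [254.3 252.7] 5.14 medz 358.9
edge 1 [  0.09653195 -92.46091896] angle 5.513788899721677 x range 441.4600358627578 688.069048050416
edge 2 [  0.08812989 -73.54709206] angle 5.036458263085005 x range 441.4600358627578 688.069048050416
dfront 575 [564.3 -39.1] [250.1  33.3] 5.12 medz 122.8
hasp 138 [563.  127.5] [77.7 42.8] 5.0 medz 147.0
low 141 [554.  -59.5] [63.1 41.3] 1.28 medz 115.1
park 124 [497.1 -65.7] [54.1 41.7] 5.59 medz 115.3
pin top [nan nan nan] [[nan, nan, nan], [nan, nan, nan]]
pin S 63 [nan nan nan] [[488.1, -82.5, 121.1], [499.0, -71.7, 156.6]]
lever 77 259 284 187 193
65 [654.6 101.6  94.2] [646.3  84.9  89.9] [663.7 118.8 101.1]
S front [ 9.29029613e-02 -9.31387419e+01] 5.307712356898626 209 491.3061272698119 686.949020265971
S doors [ 0.09794226 91.47621483] 5.593836850610531 1695 421.49841345564425 672.4344835531937 1.9285364914628236
```

>>> send_rows(
  rows=[
    {"x":0.34,"y":-0.875,"z":-0.045,"wz":-0.59,"jaw":64},
    {"x":0.34,"y":-0.875,"z":-0.045,"wz":-0.59,"jaw":64},
    {"x":0.34,"y":-0.875,"z":-0.045,"wz":-0.59,"jaw":64},
    {"x":0.34,"y":-0.875,"z":-0.045,"wz":-0.59,"jaw":64},
    {"x":0.34,"y":-0.875,"z":-0.045,"wz":-0.59,"jaw":64},
    {"x":0.34,"y":-0.875,"z":-0.045,"wz":-0.59,"jaw":64},
    {"x":0.34,"y":-0.875,"z":-0.045,"wz":-0.59,"jaw":64},
    {"x":0.34,"y":-0.875,"z":-0.045,"wz":-0.59,"jaw":64},
  ],
  grip_force=20,
)

```text
invalid input at $.rows[0]: expected keys x, y, z, wx, wy, wz, jaw
```

>>> send_rows(
  rows=[
    {"x":0.34,"y":-0.875,"z":-0.045,"wz":-0.59,"jaw":64},
    {"x":0.34,"y":-0.875,"z":-0.045,"wz":-0.59,"jaw":64},
    {"x":0.34,"y":-0.875,"z":-0.045,"wz":-0.59,"jaw":64},
    {"x":0.34,"y":-0.875,"z":-0.045,"wz":-0.59,"jaw":64},
    {"x":0.34,"y":-0.875,"z":-0.045,"wz":-0.59,"jaw":64},
    {"x":0.34,"y":-0.875,"z":-0.045,"wz":-0.59,"jaw":64},
    {"x":0.34,"y":-0.875,"z":-0.045,"wz":-0.59,"jaw":64},
    {"x":0.34,"y":-0.875,"z":-0.045,"wz":-0.59,"jaw":64},
  ],
)

```text
invalid input at $.rows[0]: expected keys x, y, z, wx, wy, wz, jaw
```

>>> send_rows(
  rows=[
    {"x":0.34,"y":-0.875,"z":-0.045,"wz":-0.59,"jaw":64},
    {"x":0.34,"y":-0.875,"z":-0.045,"wz":-0.59,"jaw":64},
    {"x":0.34,"y":-0.875,"z":-0.045,"wz":-0.59,"jaw":64},
    {"x":0.34,"y":-0.875,"z":-0.045,"wz":-0.59,"jaw":64},
    {"x":0.34,"y":-0.875,"z":-0.045,"wz":-0.59,"jaw":64},
    {"x":0.34,"y":-0.875,"z":-0.045,"wz":-0.59,"jaw":64},
    {"x":0.34,"y":-0.875,"z":-0.045,"wz":-0.59,"jaw":64},
    {"x":0.34,"y":-0.875,"z":-0.045,"wz":-0.59,"jaw":64},
  ],
)

```text
invalid input at $.rows[0]: expected keys x, y, z, wx, wy, wz, jaw
```

All keys are required in each row.

>>> send_rows(
  rows=[
    {"x":0.34,"y":-0.875,"z":-0.045,"wx":0,"wy":0,"wz":-0.59,"jaw":64},
    {"x":0.34,"y":-0.875,"z":-0.045,"wx":0,"wy":0,"wz":-0.59,"jaw":64},
    {"x":0.34,"y":-0.875,"z":-0.045,"wx":0,"wy":0,"wz":-0.59,"jaw":64},
    {"x":0.34,"y":-0.875,"z":-0.045,"wx":0,"wy":0,"wz":-0.59,"jaw":64},
    {"x":0.34,"y":-0.875,"z":-0.045,"wx":0,"wy":0,"wz":-0.59,"jaw":64},
    {"x":0.34,"y":-0.875,"z":-0.045,"wx":0,"wy":0,"wz":-0.59,"jaw":64},
    {"x":0.34,"y":-0.875,"z":-0.045,"wx":0,"wy":0,"wz":-0.59,"jaw":64},
    {"x":0.34,"y":-0.875,"z":-0.045,"wx":0,"wy":0,"wz":-0.59,"jaw":64},
  ],
  grip_force=20,
)

```text
time: 0.9
eef_pos: [240.5, 252.5, 190.6]
eef_rot: [0.322, 0.947, -0.0, -0.0]
force: [0.1, -0.4, -0.6]
finger_gap: 0.685
```

>>> send_rows(
  rows=[
    {"x":0.34,"y":-0.875,"z":-0.045,"wx":0,"wy":0,"wz":-0.59,"jaw":64},
    {"x":0.34,"y":-0.875,"z":-0.045,"wx":0,"wy":0,"wz":-0.59,"jaw":64},
    {"x":0.34,"y":-0.875,"z":-0.045,"wx":0,"wy":0,"wz":-0.59,"jaw":64},
    {"x":0.34,"y":-0.875,"z":-0.045,"wx":0,"wy":0,"wz":-0.59,"jaw":64},
    {"x":0.34,"y":-0.875,"z":-0.045,"wx":0,"wy":0,"wz":-0.59,"jaw":64},
    {"x":0.34,"y":-0.875,"z":-0.045,"wx":0,"wy":0,"wz":-0.59,"jaw":64},
    {"x":0.34,"y":-0.875,"z":-0.045,"wx":0,"wy":0,"wz":-0.59,"jaw":64},
    {"x":0.34,"y":-0.875,"z":-0.045,"wx":0,"wy":0,"wz":-0.59,"jaw":64},
  ],
)

```text
time: 1.7
eef_pos: [349.3, -27.5, 176.3]
eef_rot: [0.509, 0.861, 0.0, -0.0]
force: [1.3, 1.5, 0.3]
finger_gap: 0.679
```

>>> send_rows(
  rows=[
    {"x":0.34,"y":-0.875,"z":-0.045,"wx":0,"wy":0,"wz":-0.59,"jaw":64},
    {"x":0.34,"y":-0.875,"z":-0.045,"wx":0,"wy":0,"wz":-0.59,"jaw":64},
    {"x":0.34,"y":-0.875,"z":-0.045,"wx":0,"wy":0,"wz":-0.59,"jaw":64},
    {"x":0.34,"y":-0.875,"z":-0.045,"wx":0,"wy":0,"wz":-0.59,"jaw":64},
    {"x":0.34,"y":-0.875,"z":-0.045,"wx":0,"wy":0,"wz":-0.59,"jaw":64},
    {"x":0.34,"y":-0.875,"z":-0.045,"wx":0,"wy":0,"wz":-0.59,"jaw":64},
    {"x":0.34,"y":-0.875,"z":-0.045,"wx":0,"wy":0,"wz":-0.59,"jaw":64},
    {"x":0.34,"y":-0.875,"z":-0.045,"wx":0,"wy":0,"wz":-0.59,"jaw":64},
  ],
)

```text
time: 2.5
eef_pos: [458.2, -307.3, 161.5]
eef_rot: [0.674, 0.738, 0.0, -0.001]
force: [0.7, -0.4, 0.1]
finger_gap: 0.682
```

>>> send_rows(
  rows=[
    {"x":-0.04,"y":0,"z":-0.6,"wx":0,"wy":0,"wz":0,"jaw":64},
    {"x":0,"y":0,"z":-0.7,"wx":0,"wy":0,"wz":0,"jaw":64},
    {"x":0,"y":0,"z":-0.7,"wx":0,"wy":0,"wz":0,"jaw":64},
    {"x":0,"y":0,"z":-0.5,"wx":0,"wy":0,"wz":0,"jaw":64},
    {"x":0,"y":0,"z":-0.35,"wx":0,"wy":0,"wz":0,"jaw":64},
    {"x":0,"y":0,"z":0,"wx":0,"wy":0,"wz":0,"jaw":30},
    {"x":0,"y":0,"z":0,"wx":0,"wy":0,"wz":0,"jaw":30},
    {"x":0,"y":0,"z":0,"wx":0,"wy":0,"wz":0,"jaw":30},
  ],
  grip_force=15,
)

```text
time: 3.3
eef_pos: [457.3, -306.7, 49.9]
eef_rot: [0.673, 0.739, 0.0, 0.001]
force: [-0.1, 0.2, 1.0]
finger_gap: 0.463
```

>>> send_rows(
  rows=[
    {"x":0,"y":0,"z":0,"wx":0,"wy":0,"wz":0,"jaw":30},
    {"x":0,"y":0,"z":0,"wx":0,"wy":0,"wz":0,"jaw":30},
    {"x":0,"y":0,"z":0.3,"wx":0,"wy":0,"wz":0,"jaw":30},
    {"x":0,"y":0,"z":0.7,"wx":0,"wy":0,"wz":0,"jaw":30},
    {"x":0,"y":0,"z":0.9,"wx":0,"wy":0,"wz":0,"jaw":30},
    {"x":0,"y":0,"z":0.9,"wx":0,"wy":0,"wz":0,"jaw":30},
    {"x":0,"y":0,"z":0.9,"wx":0,"wy":0,"wz":0,"jaw":30},
    {"x":0,"y":0,"z":0.3,"wx":0,"wy":0,"wz":0,"jaw":30},
  ],
)

```text
time: 4.1
eef_pos: [458.0, -307.2, 214.1]
eef_rot: [0.673, 0.739, 0.0, 0.005]
force: [-0.2, -0.9, -1.7]
finger_gap: 0.456
```

>>> send_rows(
  rows=[
    {"x":0.1,"y":0.5,"z":0.3,"wx":0,"wy":0,"wz":0,"jaw":30},
    {"x":0.16,"y":0.9,"z":0.3,"wx":0,"wy":0,"wz":0,"jaw":30},
    {"x":0.18,"y":1,"z":0.3,"wx":0,"wy":0,"wz":0,"jaw":30},
    {"x":0.2,"y":1,"z":0,"wx":0,"wy":0,"wz":0,"jaw":30},
    {"x":0.2,"y":1,"z":0,"wx":0,"wy":0,"wz":0,"jaw":30},
    {"x":0.2,"y":1,"z":0,"wx":0,"wy":0,"wz":0,"jaw":30},
    {"x":0.2,"y":1,"z":0,"wx":0,"wy":0,"wz":0,"jaw":30},
    {"x":0.15,"y":1,"z":0,"wx":0,"wy":0,"wz":0,"jaw":30},
  ],
  grip_force=20,
)

```text
time: 4.9
eef_pos: [511.7, -8.3, 243.2]
eef_rot: [0.673, 0.739, -0.0, -0.001]
force: [0.7, 0.4, -1.2]
finger_gap: 0.451
```

>>> send_rows(
  rows=[
    {"x":0.05,"y":0.5,"z":0,"wx":0,"wy":0,"wz":0,"jaw":30},
    {"x":0,"y":0.3,"z":0,"wx":0,"wy":0,"wz":0,"jaw":30},
    {"x":0,"y":0,"z":-0.3,"wx":0,"wy":0,"wz":0,"jaw":30},
    {"x":0,"y":0,"z":-0.6,"wx":0,"wy":0,"wz":0,"jaw":30},
    {"x":0,"y":0,"z":-0.7,"wx":0,"wy":0,"wz":0,"jaw":30},
    {"x":0,"y":0,"z":-0.6,"wx":0,"wy":0,"wz":0,"jaw":30},
    {"x":0,"y":0,"z":-0.4,"wx":0,"wy":0,"wz":0,"jaw":30},
    {"x":0,"y":0,"z":-0.2,"wx":0,"wy":0,"wz":0,"jaw":30},
  ],
)

```text
time: 5.7
eef_pos: [512.2, 20.6, 129.0]
eef_rot: [0.674, 0.739, -0.002, -0.002]
force: [0.1, 0.1, -1.2]
finger_gap: 0.455
```

```bash
python3 - <<'E'
from h import *
s=get_state();print(s['eef_pos'],s['force'],s['finger_gap'])
p,d,c=cap('scene');p2,d2,c2=cap('top')
a=cv2.resize(p[150:280,240:420],None,fx=2.2,fy=2.2,interpolation=2);b=cv2.resize(p2[150:300,200:380],None,fx=2.2,fy=1.9,interpolation=2)
cv2.imwrite('pics/d1.png',np.clip(np.hstack([a,b[:a.shape[0]]])[...,::-1]*1.3,0,255).astype(np.uint8))
E
```

```text
[512.20613429  20.58131373 128.95543857] [ 0.07033408  0.1090338  -1.1784973 ] 0.45496922207250257Traceback (most recent call last):
  File "<stdin>", line 5, in <module>
    return _nx.concatenate(arrs, 1, dtype=dtype, casting=casting)
           ~~~~~~~~~~~~~~~^^^^^^^^^^^^^^^^^^^^^^^^^^^^^^^^^^^^^^^
ValueError: all the input array dimensions except for the concatenation axis must match exactly, but along dimension 0, the array at index 0 has size 286 and the array at index 1 has size 285
```

>>> send_rows(
  rows=[
    {"x":0,"y":0,"z":-0.3,"wx":0,"wy":0,"wz":0,"jaw":30},
    {"x":0,"y":0,"z":-0.3,"wx":0,"wy":0,"wz":0,"jaw":30},
    {"x":0,"y":0,"z":-0.2,"wx":0,"wy":0,"wz":0,"jaw":30},
    {"x":0,"y":0,"z":-0.2,"wx":0,"wy":0,"wz":0,"jaw":30},
    {"x":0,"y":0,"z":-0.1,"wx":0,"wy":0,"wz":0,"jaw":30},
    {"x":0,"y":0,"z":-0.1,"wx":0,"wy":0,"wz":0,"jaw":30},
    {"x":0,"y":0,"z":0,"wx":0,"wy":0,"wz":0,"jaw":30},
    {"x":0,"y":0,"z":0,"wx":0,"wy":0,"wz":0,"jaw":30},
  ],
)

```text
time: 6.6
eef_pos: [514.3, 22.0, 84.6]
eef_rot: [0.673, 0.739, 0.0, 0.0]
force: [0.8, 0.3, 0.0]
finger_gap: 0.456
```

```bash
python3 - <<'E'
from h import *
s=get_state();print(s['eef_pos'],s['force'],s['finger_gap'])
p,d,c=cap('scene');p2,d2,c2=cap('top')
a=cv2.resize(p[150:280,240:420],(396,286),interpolation=2);b=cv2.resize(p2[150:300,200:380],(396,286),interpolation=2)
cv2.imwrite('pics/d1.png',np.clip(np.hstack([a,b])[...,::-1].astype(float)*1.3,0,255).astype(np.uint8))
E
```

```text
[514.34487385  22.03912627  84.56415762] [0.7518947  0.31238313 0.00975406] 0.45553850623017916
```

View pics/d1.png

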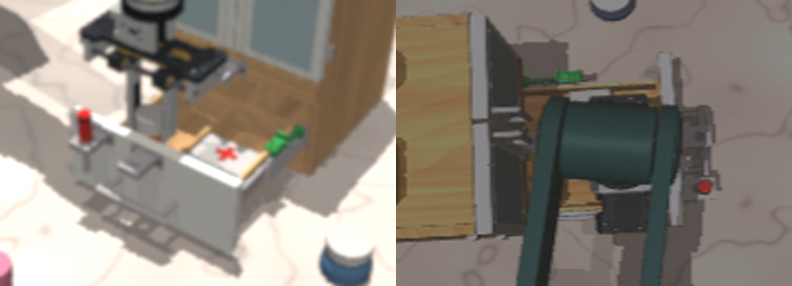

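>>> send_rows(
  rows=[
    {"x":0,"y":0,"z":-0.025,"wx":0,"wy":0,"wz":0,"jaw":30},
    {"x":0,"y":0,"z":0,"wx":0,"wy":0,"wz":0,"jaw":60},
    {"x":0,"y":0,"z":0,"wx":0,"wy":0,"wz":0,"jaw":60},
    {"x":0,"y":0,"z":0,"wx":0,"wy":0,"wz":0,"jaw":60},
    {"x":0,"y":0,"z":0.3,"wx":0,"wy":0,"wz":0,"jaw":60},
    {"x":0,"y":0,"z":0.7,"wx":0,"wy":0,"wz":0,"jaw":60},
    {"x":0,"y":0,"z":0.7,"wx":0,"wy":0,"wz":0,"jaw":60},
    {"x":0,"y":0,"z":0.7,"wx":0,"wy":0,"wz":0,"jaw":60},
  ],
)

```text
time: 7.5
eef_pos: [514.2, 22.0, 181.4]
eef_rot: [0.673, 0.739, 0.0, 0.0]
force: [0.5, 0.9, 0.2]
finger_gap: 0.639
```

>>> send_rows(
  rows=[
    {"x":0.46,"y":0.052,"z":0,"wx":0.872,"wy":0.079,"wz":0,"jaw":30},
    {"x":0.46,"y":0.052,"z":0,"wx":0.872,"wy":0.079,"wz":0,"jaw":0},
    {"x":0.46,"y":0.052,"z":0,"wx":0.872,"wy":0.079,"wz":0,"jaw":0},
    {"x":0.46,"y":0.052,"z":0,"wx":0.872,"wy":0.079,"wz":0,"jaw":0},
    {"x":0.46,"y":0.052,"z":0,"wx":0.872,"wy":0.079,"wz":0,"jaw":0},
    {"x":0.46,"y":0.052,"z":0,"wx":0.872,"wy":0.079,"wz":0,"jaw":0},
    {"x":0.46,"y":0.052,"z":0,"wx":0.872,"wy":0.079,"wz":0,"jaw":0},
    {"x":0.46,"y":0.052,"z":0,"wx":0.872,"wy":0.079,"wz":0,"jaw":0},
  ],
)

```text
time: 8.3
eef_pos: [662.4, 38.2, 180.7]
eef_rot: [0.642, 0.705, 0.205, -0.222]
force: [-0.4, 0.9, 0.3]
finger_gap: 0.01
```

```bash
cat >> h.py <<'E'
from scipy.spatial.transform import Rotation as R
O=np.array([548.8,145.8]);a=np.radians(5.2);EX=np.array([-np.sin(a),np.cos(a)]);EY=np.array([-np.cos(a),-np.sin(a)])
def tow(P): P=np.asarray(P,float);return np.array([(P[:2]-O)@EX,(P[:2]-O)@EY,P[2]])
def wor(x,y): return O+x*EX+y*EY
def st():
    s=get_state();r=R.from_quat(s['eef_rot']).as_matrix();print('t',s['time'],'pos',s['eef_pos'].round(1),'tower',tow(s['eef_pos']).round(1),'F',s['force'].round(1),'gap',round(s['finger_gap']*94,1),'ztool',r[:,2].round(3),'ytool',r[:,1].round(3),'q',s['qpos'].round(2))
E
python3 - <<'E'
from h import *
st()
p,d,c=cap('scene')
z,_=np.load('W0.npz'),0
vv,uu=np.mgrid[0:400,0:640]
S=world(c,d,uu.ravel(),vv.ravel()).reshape(400,640,3)
g=(p[...,1]>1.4*p[...,0])&(p[...,1]>1.4*p[...,2])&(uu>355)&(uu<385)&(vv>200)&(vv<225)
T=np.array([tow(q) for q in S[g]]);print('lever green tower z>85',T[T[:,2]>85].min(0).round(1),T[T[:,2]>85].max(0).round(1),len(T))
cv2.imwrite('pics/e1.png',cv2.resize(p[80:300,230:430],(780,560)if 0 else (600,600),interpolation=2)[...,::-1])
E
```

```text
t 8.3 pos [662.4  38.2 180.7] tower [-117.4 -103.4  180.7] F [-0.4  0.9  0.3] gap 0.9 ztool [-0.05   0.573 -0.818] ytool [0.996 0.093 0.004] q [-0.32  0.45  1.1   0.58  1.82 -0.33]
lever green tower z>85 [ -73.3 -110.9   88.6] [-37.6 -91.7 101.1] 91
```

View pics/e1.png

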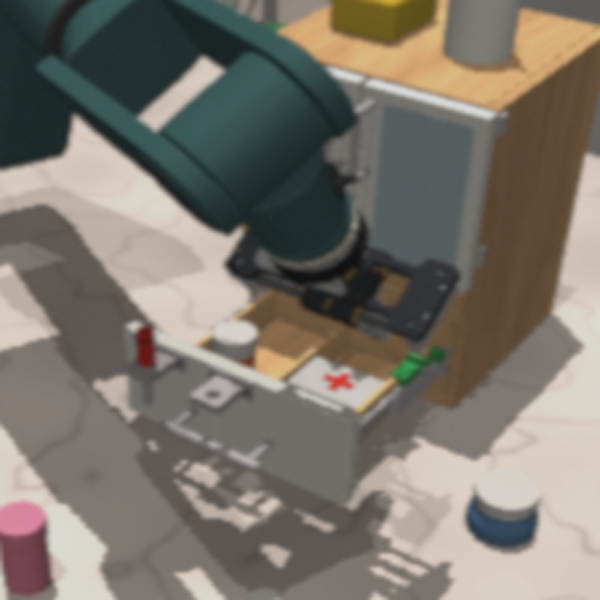

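The bottle stands upright in the compartment, with its cap at (235,340) in the crop. The lean is right. Next I press the lever.

>>> send_rows(
  rows=[
    {"x":-0.036,"y":0.366,"z":-0.465,"wx":0,"wy":0,"wz":0,"jaw":0},
    {"x":-0.036,"y":0.366,"z":-0.465,"wx":0,"wy":0,"wz":0,"jaw":0},
    {"x":-0.036,"y":0.366,"z":-0.465,"wx":0,"wy":0,"wz":0,"jaw":0},
    {"x":-0.036,"y":0.366,"z":-0.465,"wx":0,"wy":0,"wz":0,"jaw":0},
    {"x":0,"y":0,"z":-0.1,"wx":0,"wy":0,"wz":0,"jaw":0},
    {"x":0,"y":0,"z":-0.1,"wx":0,"wy":0,"wz":0,"jaw":0},
    {"x":0,"y":0,"z":-0.1,"wx":0,"wy":0,"wz":0,"jaw":0},
    {"x":0,"y":0,"z":-0.1,"wx":0,"wy":0,"wz":0,"jaw":0},
  ],
  grip_force=20,
)

```text
time: 9.15
eef_pos: [656.2, 95.9, 90.5]
eef_rot: [0.642, 0.705, 0.204, -0.221]
force: [-1.7, -2.1, 3.4]
finger_gap: 0.003
```

```bash
python3 -c "
from h import *
st()"
```

```text
t 9.15 pos [656.2  95.9  90.5] tower [ -59.5 -102.4   90.5] F [-1.7 -2.1  3.4] gap 0.2 ztool [-0.05  0.57 -0.82] ytool [0.996 0.092 0.004] q [-0.24  0.46  1.26  0.57  1.62 -0.36]
```

>>> send_rows(
  rows=[
    {"x":0,"y":0,"z":-0.05,"wx":0,"wy":0,"wz":0,"jaw":0},
    {"x":0,"y":0,"z":-0.05,"wx":0,"wy":0,"wz":0,"jaw":0},
    {"x":0,"y":0,"z":-0.025,"wx":0,"wy":0,"wz":0,"jaw":0},
    {"x":0,"y":0,"z":0,"wx":0,"wy":0,"wz":0,"jaw":0},
    {"x":0,"y":0,"z":0,"wx":0,"wy":0,"wz":0,"jaw":0},
    {"x":0,"y":0,"z":0,"wx":0,"wy":0,"wz":0,"jaw":0},
    {"x":0,"y":0,"z":0,"wx":0,"wy":0,"wz":0,"jaw":0},
    {"x":0,"y":0,"z":0,"wx":0,"wy":0,"wz":0,"jaw":0},
  ],
)

```text
time: 9.95
eef_pos: [655.8, 97.2, 84.1]
eef_rot: [0.642, 0.705, 0.203, -0.222]
force: [-0.4, -1.6, 4.0]
finger_gap: 0.009
```

```bash
python3 -c "
from h import *
st()"
```

```text
t 9.95 pos [655.8  97.2  84.1] tower [ -58.1 -102.2   84.1] F [-0.4 -1.6  4. ] gap 0.9 ztool [-0.051  0.572 -0.819] ytool [0.996 0.092 0.002] q [-0.24  0.47  1.27  0.58  1.62 -0.36]
```

>>> send_rows(
  rows=[
    {"x":0,"y":0,"z":-0.04,"wx":0,"wy":0,"wz":0,"jaw":0},
    {"x":0,"y":0,"z":-0.025,"wx":0,"wy":0,"wz":0,"jaw":0},
    {"x":0,"y":0.02,"z":0,"wx":0,"wy":0,"wz":0,"jaw":0},
    {"x":-0.005,"y":0.05,"z":0,"wx":0,"wy":0,"wz":0,"jaw":0},
    {"x":-0.007,"y":0.08,"z":0,"wx":0,"wy":0,"wz":0,"jaw":0},
    {"x":-0.007,"y":0.08,"z":0,"wx":0,"wy":0,"wz":0,"jaw":0},
    {"x":-0.007,"y":0.08,"z":0,"wx":0,"wy":0,"wz":0,"jaw":0},
    {"x":-0.007,"y":0.08,"z":0,"wx":0,"wy":0,"wz":0,"jaw":0},
  ],
)

```text
time: 10.75
eef_pos: [654.3, 113.2, 81.4]
eef_rot: [0.642, 0.705, 0.203, -0.222]
force: [-0.8, -1.2, 4.3]
finger_gap: 0.009
```

```bash
python3 -c "
from h import *
st()"
```

```text
t 10.75 pos [654.3 113.2  81.4] tower [ -42.  -102.1   81.4] F [-0.8 -1.2  4.3] gap 0.9 ztool [-0.051  0.572 -0.819] ytool [0.996 0.093 0.002] q [-0.21  0.46  1.28  0.58  1.6  -0.35]
```

```bash
cat >> h.py <<'E'
def drawer():
    # drawer-out estimate from front face seen by the scene camera
    p,d,c=cap('scene');vv,uu=np.mgrid[100:290,230:400]
    S=world(c,d,uu.ravel(),vv.ravel());T=np.c_[(S[:,:2]-O)@EX,(S[:,:2]-O)@EY,S[:,2]]
    m=(T[:,2]>85)&(T[:,2]<102)&(T[:,1]>-110)&(T[:,1]<-20)&(T[:,0]<30)&(T[:,0]>-210)
    x=T[m,0]; h,e=np.histogram(x,bins=np.arange(-215,32,4));k=e[h.argmax()];x=x[abs(x-k-2)<6];print('drawer front tower x',np.median(x).round(1),len(x),'(start -187.5 at same method?)');return p
E
python3 - <<'E'
from h import *
p=drawer()
cv2.imwrite('pics/f1.png',cv2.resize(p[140:290,240:410],(680,600),interpolation=2)[...,::-1])
E
```

```text
drawer front tower x -167.1 145 (start -187.5 at same method?)
```

View pics/f1.png

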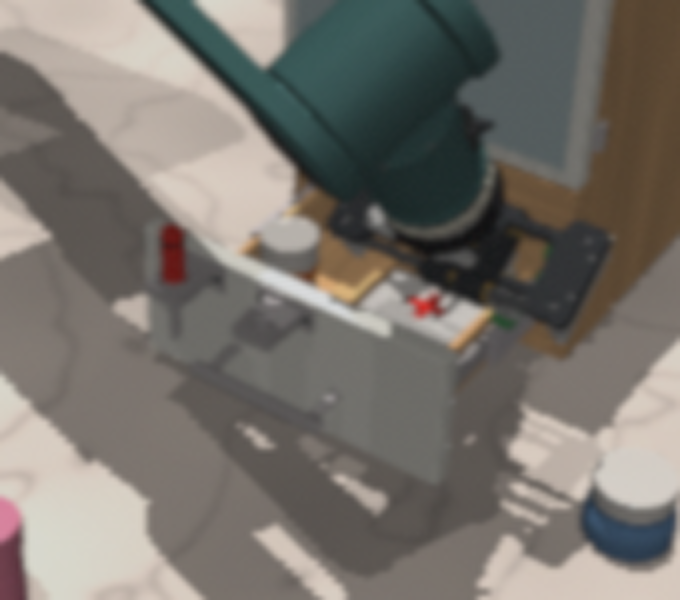

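The drawer is about 20 mm in and moves with the lever held down. I keep pushing.

>>> send_rows(
  rows=[
    {"x":-0.007,"y":0.08,"z":0,"wx":0,"wy":0,"wz":0,"jaw":0},
    {"x":-0.007,"y":0.08,"z":0,"wx":0,"wy":0,"wz":0,"jaw":0},
    {"x":-0.007,"y":0.08,"z":0,"wx":0,"wy":0,"wz":0,"jaw":0},
    {"x":-0.007,"y":0.08,"z":0,"wx":0,"wy":0,"wz":0,"jaw":0},
    {"x":-0.007,"y":0.08,"z":0,"wx":0,"wy":0,"wz":0,"jaw":0},
    {"x":-0.007,"y":0.08,"z":0,"wx":0,"wy":0,"wz":0,"jaw":0},
    {"x":-0.005,"y":0.05,"z":0,"wx":0,"wy":0,"wz":0,"jaw":0},
    {"x":0,"y":0,"z":0,"wx":0,"wy":0,"wz":0,"jaw":0},
  ],
)

```text
time: 11.6
eef_pos: [652.3, 134.7, 81.5]
eef_rot: [0.642, 0.705, 0.204, -0.222]
force: [-0.6, -0.6, 4.3]
finger_gap: 0.007
```

```bash
python3 -c "
from h import *
st();drawer()"
```

```text
t 11.6 pos [652.3 134.7  81.5] tower [ -20.4 -102.    81.5] F [-0.6 -0.6  4.3] gap 0.6 ztool [-0.052  0.572 -0.818] ytool [0.996 0.093 0.002] q [-0.18  0.45  1.29  0.59  1.58 -0.33]
drawer front tower x -145.6 136 (start -187.5 at same method?)
```

>>> send_rows(
  rows=[
    {"x":0,"y":0,"z":0.3,"wx":0,"wy":0,"wz":0,"jaw":0},
    {"x":-0.04,"y":-0.673,"z":0.6,"wx":0,"wy":0,"wz":0,"jaw":0},
    {"x":-0.04,"y":-0.673,"z":0.6,"wx":0,"wy":0,"wz":0,"jaw":0},
    {"x":-0.04,"y":-0.673,"z":0.6,"wx":0,"wy":0,"wz":0,"jaw":0},
    {"x":-0.347,"y":-0.784,"z":0,"wx":0,"wy":0,"wz":0,"jaw":0},
    {"x":-0.347,"y":-0.784,"z":0,"wx":0,"wy":0,"wz":0,"jaw":0},
    {"x":-0.347,"y":-0.784,"z":0,"wx":0,"wy":0,"wz":0,"jaw":0},
    {"x":0,"y":0,"z":0,"wx":0,"wy":0,"wz":0,"jaw":0},
  ],
)

```text
time: 12.45
eef_pos: [604.6, -44.9, 164.4]
eef_rot: [0.645, 0.703, 0.202, -0.222]
force: [0.1, -1.0, 0.6]
finger_gap: 0.003
```

>>> send_rows(
  rows=[
    {"x":0,"y":0.06,"z":-0.45,"wx":0,"wy":0,"wz":0,"jaw":0},
    {"x":0,"y":0.06,"z":-0.45,"wx":0,"wy":0,"wz":0,"jaw":0},
    {"x":0,"y":0.06,"z":-0.45,"wx":0,"wy":0,"wz":0,"jaw":0},
    {"x":0,"y":0.06,"z":-0.45,"wx":0,"wy":0,"wz":0,"jaw":0},
    {"x":-0.01,"y":0.15,"z":0,"wx":0,"wy":0,"wz":0,"jaw":0},
    {"x":-0.01,"y":0.15,"z":0,"wx":0,"wy":0,"wz":0,"jaw":0},
    {"x":-0.01,"y":0.15,"z":0,"wx":0,"wy":0,"wz":0,"jaw":0},
    {"x":0,"y":0,"z":0,"wx":0,"wy":0,"wz":0,"jaw":0},
  ],
)

```text
time: 13.25
eef_pos: [605.2, -12.2, 94.8]
eef_rot: [0.642, 0.706, 0.204, -0.221]
force: [1.0, -0.3, -0.5]
finger_gap: 0.005
```

```bash
python3 -c "
from h import *
st()"
```

```text
t 13.25 pos [605.2 -12.2  94.8] tower [-162.5  -41.8   94.8] F [ 1.  -0.3 -0.5] gap 0.4 ztool [-0.051  0.571 -0.819] ytool [0.996 0.094 0.004] q [-0.41  0.41  1.33  0.53  1.71 -0.52]
```

>>> send_rows(
  rows=[
    {"x":-0.009,"y":0.1,"z":0,"wx":0,"wy":0,"wz":0,"jaw":0},
    {"x":-0.009,"y":0.1,"z":0,"wx":0,"wy":0,"wz":0,"jaw":0},
    {"x":-0.009,"y":0.1,"z":0,"wx":0,"wy":0,"wz":0,"jaw":0},
    {"x":-0.01,"y":0.12,"z":0,"wx":0,"wy":0,"wz":0,"jaw":0},
    {"x":-0.013,"y":0.15,"z":0,"wx":0,"wy":0,"wz":0,"jaw":0},
    {"x":-0.018,"y":0.2,"z":0,"wx":0,"wy":0,"wz":0,"jaw":0},
    {"x":-0.022,"y":0.25,"z":0,"wx":0,"wy":0,"wz":0,"jaw":0},
    {"x":-0.022,"y":0.25,"z":0,"wx":0,"wy":0,"wz":0,"jaw":0},
  ],
)

```text
time: 14.05
eef_pos: [600.2, 38.5, 93.4]
eef_rot: [0.642, 0.705, 0.203, -0.222]
force: [-0.1, -2.4, 1.5]
finger_gap: 0.004
```

>>> send_rows(
  rows=[
    {"x":-0.022,"y":0.25,"z":0,"wx":0,"wy":0,"wz":0,"jaw":0},
    {"x":-0.022,"y":0.25,"z":0,"wx":0,"wy":0,"wz":0,"jaw":0},
    {"x":-0.022,"y":0.25,"z":0,"wx":0,"wy":0,"wz":0,"jaw":0},
    {"x":-0.022,"y":0.25,"z":0,"wx":0,"wy":0,"wz":0,"jaw":0},
    {"x":-0.018,"y":0.2,"z":0,"wx":0,"wy":0,"wz":0,"jaw":0},
    {"x":-0.018,"y":0.2,"z":0,"wx":0,"wy":0,"wz":0,"jaw":0},
    {"x":-0.013,"y":0.15,"z":0,"wx":0,"wy":0,"wz":0,"jaw":0},
    {"x":-0.009,"y":0.1,"z":0,"wx":0,"wy":0,"wz":0,"jaw":0},
  ],
)

```text
time: 14.85
eef_pos: [594.2, 104.3, 93.3]
eef_rot: [0.642, 0.705, 0.203, -0.222]
force: [0.6, -2.4, 0.1]
finger_gap: 0.002
```

```bash
python3 -c "
from h import *
st();drawer()"
```

```text
t 14.85 pos [594.2 104.3  93.3] tower [-45.5 -41.5  93.3] F [ 0.6 -2.4  0.1] gap 0.2 ztool [-0.052  0.572 -0.819] ytool [0.996 0.093 0.002] q [-0.25  0.33  1.43  0.57  1.6  -0.39]
drawer front tower x -39.7 47 (start -187.5 at same method?)
```

>>> send_rows(
  rows=[
    {"x":-0.009,"y":0.1,"z":0,"wx":0,"wy":0,"wz":0,"jaw":0},
    {"x":-0.009,"y":0.1,"z":0,"wx":0,"wy":0,"wz":0,"jaw":0},
    {"x":-0.009,"y":0.1,"z":0,"wx":0,"wy":0,"wz":0,"jaw":0},
    {"x":-0.009,"y":0.1,"z":0,"wx":0,"wy":0,"wz":0,"jaw":0},
    {"x":-0.009,"y":0.1,"z":0,"wx":0,"wy":0,"wz":0,"jaw":0},
    {"x":-0.007,"y":0.08,"z":0,"wx":0,"wy":0,"wz":0,"jaw":0},
    {"x":-0.007,"y":0.08,"z":0,"wx":0,"wy":0,"wz":0,"jaw":0},
    {"x":-0.005,"y":0.05,"z":0,"wx":0,"wy":0,"wz":0,"jaw":0},
  ],
)

```text
time: 15.7
eef_pos: [591.7, 132.4, 93.2]
eef_rot: [0.642, 0.705, 0.203, -0.222]
force: [-0.6, -1.8, -0.0]
finger_gap: 0.002
```

>>> send_rows(
  rows=[
    {"x":-0.005,"y":0.05,"z":0,"wx":0,"wy":0,"wz":0,"jaw":0},
    {"x":-0.005,"y":0.05,"z":0,"wx":0,"wy":0,"wz":0,"jaw":0},
    {"x":-0.004,"y":0.04,"z":0,"wx":0,"wy":0,"wz":0,"jaw":0},
    {"x":-0.004,"y":0.04,"z":0,"wx":0,"wy":0,"wz":0,"jaw":0},
    {"x":-0.003,"y":0.03,"z":0,"wx":0,"wy":0,"wz":0,"jaw":0},
    {"x":0,"y":0,"z":0,"wx":0,"wy":0,"wz":0,"jaw":0},
    {"x":0,"y":0,"z":0,"wx":0,"wy":0,"wz":0,"jaw":0},
    {"x":0,"y":0,"z":0,"wx":0,"wy":0,"wz":0,"jaw":0},
  ],
)

```text
time: 16.5
eef_pos: [591.0, 140.5, 93.3]
eef_rot: [0.642, 0.705, 0.203, -0.222]
force: [-0.4, 0.1, -0.7]
finger_gap: 0.006
```

```bash
python3 -c "
from h import *
st();drawer()"
```

```text
t 16.5 pos [591.  140.5  93.3] tower [ -9.1 -41.5  93.3] F [-0.4  0.1 -0.7] gap 0.5 ztool [-0.052  0.572 -0.819] ytool [0.996 0.093 0.002] q [-0.19  0.32  1.46  0.58  1.56 -0.35]
drawer front tower x -2.1 43 (start -187.5 at same method?)
```

Nearly home, so I creep until the stop pushes back.

>>> send_rows(
  rows=[
    {"x":-0.003,"y":0.03,"z":0,"wx":0,"wy":0,"wz":0,"jaw":0},
    {"x":-0.003,"y":0.03,"z":0,"wx":0,"wy":0,"wz":0,"jaw":0},
    {"x":-0.003,"y":0.03,"z":0,"wx":0,"wy":0,"wz":0,"jaw":0},
    {"x":-0.003,"y":0.03,"z":0,"wx":0,"wy":0,"wz":0,"jaw":0},
    {"x":0,"y":0,"z":0,"wx":0,"wy":0,"wz":0,"jaw":0},
    {"x":0,"y":0,"z":0,"wx":0,"wy":0,"wz":0,"jaw":0},
    {"x":0,"y":0,"z":0,"wx":0,"wy":0,"wz":0,"jaw":0},
    {"x":0,"y":0,"z":0,"wx":0,"wy":0,"wz":0,"jaw":0},
  ],
)

```text
time: 17.35
eef_pos: [590.7, 143.9, 93.2]
eef_rot: [0.643, 0.705, 0.203, -0.221]
force: [-0.6, -5.7, 0.9]
finger_gap: 0.005
```

```bash
python3 -c "
from h import *
st();drawer()"
```

```text
t 17.35 pos [590.7 143.9  93.2] tower [ -5.7 -41.6  93.2] F [-0.6 -5.7  0.9] gap 0.4 ztool [-0.051  0.57  -0.82 ] ytool [0.996 0.092 0.002] q [-0.18  0.31  1.46  0.58  1.56 -0.34]
drawer front tower x 0.6 43 (start -187.5 at same method?)
```

The drawer is home: the stop pushes back with 5.7 N and the front is at x≈0. I retreat and measure the pin and hasp.

>>> send_rows(
  rows=[
    {"x":0.03,"y":-0.3,"z":0.1,"wx":0,"wy":0,"wz":0,"jaw":0},
    {"x":-0.373,"y":-0.51,"z":0.37,"wx":0,"wy":0,"wz":0,"jaw":0},
    {"x":-0.373,"y":-0.51,"z":0.37,"wx":0,"wy":0,"wz":0,"jaw":40},
    {"x":-0.373,"y":-0.51,"z":0.37,"wx":0,"wy":0,"wz":0,"jaw":40},
    {"x":-0.373,"y":-0.51,"z":0.37,"wx":0,"wy":0,"wz":0,"jaw":40},
    {"x":-0.373,"y":-0.51,"z":0.37,"wx":0,"wy":0,"wz":0,"jaw":40},
    {"x":-0.373,"y":-0.51,"z":0.37,"wx":0,"wy":0,"wz":0,"jaw":40},
    {"x":-0.373,"y":-0.51,"z":0.37,"wx":0,"wy":0,"wz":0,"jaw":40},
  ],
)

```text
time: 18.2
eef_pos: [486.8, -10.3, 202.1]
eef_rot: [0.642, 0.705, 0.204, -0.222]
force: [1.0, 0.6, 0.1]
finger_gap: 0.424
```

```bash
python3 - <<'E'
from h import *
st();drawer()
for n in('scene','top'):
    p,d,c=cap(n);vv,uu=np.mgrid[0:400,0:640];S=world(c,d,uu.ravel(),vv.ravel());T=np.c_[(S[:,:2]-O)@EX,(S[:,:2]-O)@EY,S[:,2]]
    P=p.reshape(-1,3).astype(int)
    r=(P[:,0]>1.8*P[:,1])&(P[:,0]>1.8*P[:,2])&(P[:,0]>50)&(abs(T[:,0]+28)<20)&(abs(T[:,1]-75)<25)&(T[:,2]>112)&(T[:,2]<170)
    if r.sum(): print(n,'pin',r.sum(),np.percentile(T[r],[0,10,50,90,100],axis=0).round(1).tolist())
    for nm,zz in(('hasp',148),('park',116)):
        m=(abs(T[:,2]-zz+1)<3)&(T[:,0]>-60)&(T[:,0]<-6)&(T[:,1]>-25)&(T[:,1]<100)&~r&(S[:,2]>0)
        if m.sum()>10: print(n,nm,m.sum(),np.percentile(T[m],[1,5,50,95,99],axis=0).round(1).tolist())
    if n=='scene': cv2.imwrite('pics/g1.png',cv2.resize(p[110:230,270:400],(650,600),interpolation=2)[...,::-1])
E
```

```text
t 18.2 pos [486.8 -10.3 202.1] tower [-149.8   75.9  202.1] F [1.  0.6 0.1] gap 39.8 ztool [-0.051  0.572 -0.818] ytool [0.996 0.093 0.003] q [-0.5   0.1   1.49  0.53  1.88 -0.51]
drawer front tower x -0.1 134 (start -187.5 at same method?)
scene pin 61 [[-38.0, 68.3, 117.7], [-36.4, 70.0, 124.1], [-32.3, 74.5, 141.9], [-26.2, 81.1, 155.1], [-22.5, 84.6, 157.4]]
scene hasp 79 [[-44.8, -14.2, 144.1], [-43.3, -11.4, 144.2], [-25.5, 1.9, 145.8], [-8.6, 19.4, 147.9], [-6.3, 82.2, 149.0]]
scene park 110 [[-45.7, -14.9, 112.1], [-43.5, -11.4, 112.4], [-28.7, 15.6, 114.0], [-7.4, 88.8, 117.0], [-6.3, 92.4, 117.5]]
top pin 34 [[-33.8, 70.4, 135.2], [-33.3, 71.5, 151.1], [-28.1, 77.1, 156.6], [-21.3, 82.7, 159.3], [-20.3, 83.8, 160.0]]
top hasp 106 [[-40.3, -13.1, 144.3], [-38.4, -12.3, 144.5], [-21.1, 1.9, 147.0], [-7.5, 15.1, 149.3], [-6.1, 16.1, 149.7]]
top park 109 [[-40.3, -9.8, 112.2], [-39.8, -5.1, 112.5], [-24.8, 69.8, 115.3], [-6.6, 89.9, 117.6], [-6.1, 91.1, 117.9]]
```

View pics/g1.png

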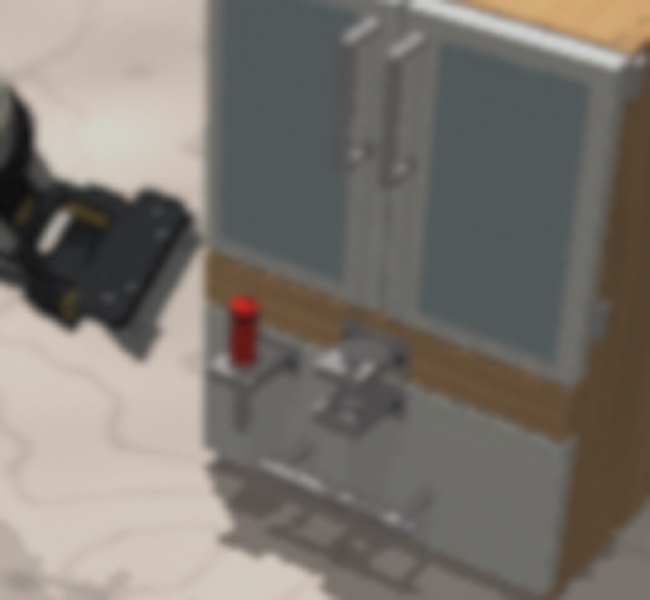

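>>> send_rows(
  rows=[
    {"x":-0.066,"y":0.643,"z":-0.197,"wx":0,"wy":0,"wz":0,"jaw":40},
    {"x":-0.066,"y":0.643,"z":-0.197,"wx":0,"wy":0,"wz":0,"jaw":40},
    {"x":-0.066,"y":0.643,"z":-0.197,"wx":0,"wy":0,"wz":0,"jaw":40},
    {"x":-0.066,"y":0.643,"z":-0.197,"wx":0,"wy":0,"wz":0,"jaw":40},
    {"x":-0.016,"y":0.178,"z":-0.256,"wx":0,"wy":0,"wz":0,"jaw":40},
    {"x":-0.016,"y":0.178,"z":-0.256,"wx":0,"wy":0,"wz":0,"jaw":40},
    {"x":-0.016,"y":0.178,"z":-0.256,"wx":0,"wy":0,"wz":0,"jaw":40},
    {"x":-0.016,"y":0.178,"z":-0.256,"wx":0,"wy":0,"wz":0,"jaw":40},
  ],
)

```text
time: 19.15
eef_pos: [474.3, 121.8, 127.3]
eef_rot: [0.643, 0.705, 0.203, -0.222]
force: [0.9, -0.7, -0.1]
finger_gap: 0.425
```

>>> send_rows(
  rows=[
    {"x":0,"y":0,"z":0,"wx":0,"wy":0,"wz":0,"jaw":40},
    {"x":0,"y":0,"z":0,"wx":0,"wy":0,"wz":0,"jaw":25},
    {"x":0,"y":0,"z":0,"wx":0,"wy":0,"wz":0,"jaw":20},
    {"x":0,"y":0,"z":0,"wx":0,"wy":0,"wz":0,"jaw":5},
    {"x":0,"y":0,"z":0,"wx":0,"wy":0,"wz":0,"jaw":5},
    {"x":0,"y":0,"z":0,"wx":0,"wy":0,"wz":0,"jaw":5},
    {"x":0,"y":0,"z":0,"wx":0,"wy":0,"wz":0,"jaw":5},
    {"x":0,"y":0,"z":0,"wx":0,"wy":0,"wz":0,"jaw":5},
  ],
  grip_force=20,
)

```text
time: 19.95
eef_pos: [474.5, 121.4, 129.0]
eef_rot: [0.642, 0.705, 0.204, -0.221]
force: [-0.3, -2.8, 3.7]
finger_gap: 0.175
```

```bash
python3 -c "
from h import *
st()"
```

```text
t 19.95 pos [474.5 121.4 129. ] tower [-17.5  76.2 129. ] F [-0.3 -2.8  3.7] gap 16.4 ztool [-0.051  0.571 -0.819] ytool [0.996 0.092 0.003] q [-0.27  0.05  1.7   0.57  1.63 -0.4 ]
```

>>> send_rows(
  rows=[
    {"x":0,"y":0,"z":0.1,"wx":0,"wy":0,"wz":0,"jaw":5},
    {"x":0,"y":0,"z":0.2,"wx":0,"wy":0,"wz":0,"jaw":5},
    {"x":0,"y":0,"z":0.4,"wx":0,"wy":0,"wz":0,"jaw":5},
    {"x":0,"y":0,"z":0.4,"wx":0,"wy":0,"wz":0,"jaw":5},
    {"x":0,"y":0,"z":0.4,"wx":0,"wy":0,"wz":0,"jaw":5},
    {"x":0,"y":0,"z":0.4,"wx":0,"wy":0,"wz":0,"jaw":5},
    {"x":0,"y":0,"z":0.4,"wx":0,"wy":0,"wz":0,"jaw":5},
    {"x":0,"y":0,"z":0.1,"wx":0,"wy":0,"wz":0,"jaw":5},
  ],
  grip_force=25,
)

```text
time: 20.75
eef_pos: [475.1, 121.6, 227.3]
eef_rot: [0.642, 0.706, 0.205, -0.22]
force: [0.0, -0.2, 0.6]
finger_gap: 0.176
```

```bash
python3 - <<'E'
from h import *
st();p=drawer()
cv2.imwrite('pics/i1.png',cv2.resize(p[100:210,280:390],(600,600),interpolation=2)[...,::-1])
E
```

```text
t 20.75 pos [475.1 121.6 227.3] tower [-17.4  75.6 227.3] F [ 0.  -0.2  0.6] gap 16.5 ztool [-0.048  0.571 -0.82 ] ytool [0.996 0.093 0.006] q [-0.27 -0.02  1.56  0.58  1.79 -0.29]
drawer front tower x -0.4 130 (start -187.5 at same method?)
```

View pics/i1.png

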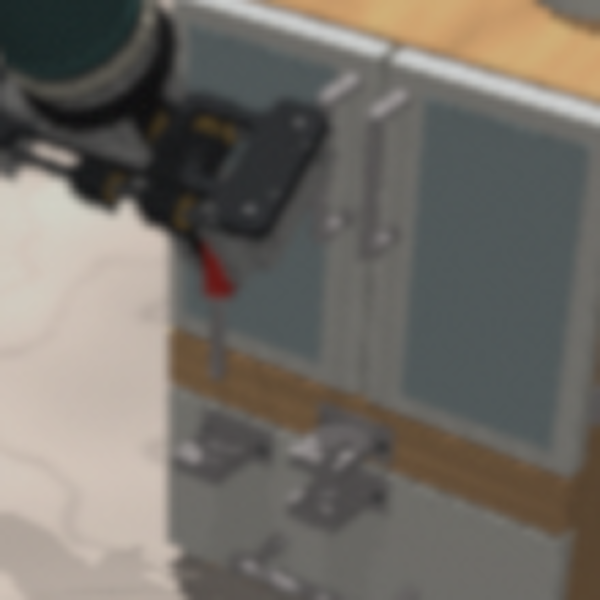

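>>> send_rows(
  rows=[
    {"x":0.15,"y":0.014,"z":0,"wx":0,"wy":0,"wz":0,"jaw":5},
    {"x":0.3,"y":0.027,"z":0,"wx":0,"wy":0,"wz":0,"jaw":5},
    {"x":0.35,"y":0.032,"z":0,"wx":0,"wy":0,"wz":0,"jaw":5},
    {"x":0.35,"y":0.032,"z":0,"wx":0,"wy":0,"wz":0,"jaw":5},
    {"x":0.35,"y":0.032,"z":0,"wx":0,"wy":0,"wz":0,"jaw":5},
    {"x":0.25,"y":0.023,"z":0,"wx":0,"wy":0,"wz":0,"jaw":5},
    {"x":0.118,"y":0.01,"z":0,"wx":0,"wy":0,"wz":0,"jaw":5},
    {"x":0,"y":0,"z":0,"wx":0,"wy":0,"wz":0,"jaw":5},
  ],
)

```text
time: 21.6
eef_pos: [549.2, 128.6, 223.6]
eef_rot: [0.642, 0.705, 0.203, -0.222]
force: [0.2, 0.3, -1.3]
finger_gap: 0.174
```

```bash
python3 - <<'E'
from h import *
st()
p,d,c=cap('scene')
E=np.linalg.inv(np.array(c['extrinsics']));K=np.array(c['K'],float);D=np.array(c['dist'],float)
def pr(x,y,z):
    w=wor(x,y);return cv2.projectPoints(np.array([[w[0],w[1],z]]),cv2.Rodrigues(E[:3,:3])[0],E[:3,3],K,D)[0].ravel()
s=get_state();zs=s['eef_pos'][2]+15.6-28
ty=tow(s['eef_pos'])[1]
v0,u0,k=110,300,8
im=cv2.resize(p[v0:v0+75,u0:u0+75],None,fx=k,fy=k,interpolation=cv2.INTER_CUBIC)[...,::-1].copy()
f=lambda q:tuple(int((a-b)*k) for a,b in zip(q,(u0-.5,v0-.5)))
print(zs)
for q,col in((pr(-28,ty,zs),(0,255,255)),(pr(-28,ty,zs-52),(0,255,255)),(pr(-28,1,148),(0,255,0)),(pr(-28,1,116),(255,255,0))):
    print(q);cv2.circle(im,f(q),4,col,1)
cv2.imwrite('pics/j1.png',im)
E
```

```text
t 21.6 pos [549.2 128.6 223.6] tower [-17.1   1.2 223.6] F [ 0.2  0.3 -1.3] gap 16.3 ztool [-0.053  0.572 -0.819] ytool [0.996 0.093 0.   ] q [-0.22  0.15  1.39  0.59  1.78 -0.25]
211.48216199132148
[341.19254683 162.25224773]
[340.22449929 177.96781967]
[340.18255537 181.3936329 ]
[339.61657436 190.5607756 ]
```

View pics/j1.png

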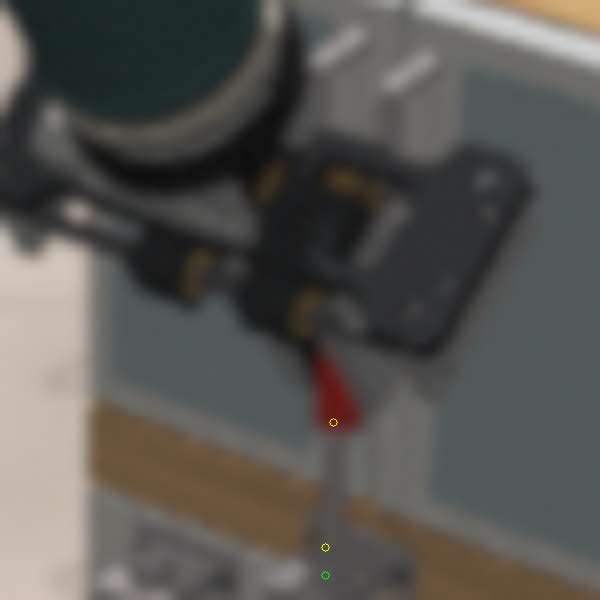

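>>> send_rows(
  rows=[
    {"x":0,"y":0,"z":-0.1,"wx":0,"wy":0,"wz":0,"jaw":5},
    {"x":0,"y":0,"z":-0.1,"wx":0,"wy":0,"wz":0,"jaw":5},
    {"x":0,"y":0,"z":-0.1,"wx":0,"wy":0,"wz":0,"jaw":5},
    {"x":0,"y":0,"z":-0.1,"wx":0,"wy":0,"wz":0,"jaw":5},
    {"x":0,"y":0,"z":-0.1,"wx":0,"wy":0,"wz":0,"jaw":5},
    {"x":0,"y":0,"z":0,"wx":0,"wy":0,"wz":0,"jaw":5},
    {"x":0,"y":0,"z":0,"wx":0,"wy":0,"wz":0,"jaw":5},
    {"x":0,"y":0,"z":0,"wx":0,"wy":0,"wz":0,"jaw":5},
  ],
)

```text
time: 22.45
eef_pos: [548.9, 128.5, 204.6]
eef_rot: [0.642, 0.705, 0.203, -0.222]
force: [0.5, 0.3, -0.7]
finger_gap: 0.175
```

```bash
python3 -c "
from h import *
st()"
```

```text
t 22.45 pos [548.9 128.5 204.6] tower [-17.2   1.5 204.6] F [ 0.5  0.3 -0.7] gap 16.4 ztool [-0.052  0.571 -0.819] ytool [0.996 0.093 0.002] q [-0.23  0.16  1.42  0.59  1.74 -0.27]
```

>>> send_rows(
  rows=[
    {"x":0,"y":0,"z":-0.1,"wx":0,"wy":0,"wz":0,"jaw":5},
    {"x":0,"y":0,"z":-0.1,"wx":0,"wy":0,"wz":0,"jaw":5},
    {"x":0,"y":0,"z":-0.1,"wx":0,"wy":0,"wz":0,"jaw":5},
    {"x":0,"y":0,"z":-0.1,"wx":0,"wy":0,"wz":0,"jaw":5},
    {"x":0,"y":0,"z":-0.1,"wx":0,"wy":0,"wz":0,"jaw":5},
    {"x":0,"y":0,"z":-0.1,"wx":0,"wy":0,"wz":0,"jaw":5},
    {"x":0,"y":0,"z":-0.1,"wx":0,"wy":0,"wz":0,"jaw":5},
    {"x":0,"y":0,"z":0,"wx":0,"wy":0,"wz":0,"jaw":5},
  ],
)

```text
time: 23.25
eef_pos: [548.6, 128.6, 175.6]
eef_rot: [0.642, 0.705, 0.203, -0.222]
force: [-1.0, 0.2, -0.5]
finger_gap: 0.176
```

```bash
python3 -c "
from h import *
st()"
```

```text
t 23.25 pos [548.6 128.6 175.6] tower [-17.1   1.8 175.6] F [-1.   0.2 -0.5] gap 16.5 ztool [-0.053  0.572 -0.819] ytool [0.996 0.092 0.   ] q [-0.23  0.17  1.46  0.58  1.7  -0.3 ]
```

>>> send_rows(
  rows=[
    {"x":0,"y":0,"z":-0.08,"wx":0,"wy":0,"wz":0,"jaw":5},
    {"x":0,"y":0,"z":-0.08,"wx":0,"wy":0,"wz":0,"jaw":5},
    {"x":0,"y":0,"z":-0.08,"wx":0,"wy":0,"wz":0,"jaw":5},
    {"x":0,"y":0,"z":-0.05,"wx":0,"wy":0,"wz":0,"jaw":5},
    {"x":0,"y":0,"z":-0.04,"wx":0,"wy":0,"wz":0,"jaw":5},
    {"x":0,"y":0,"z":0,"wx":0,"wy":0,"wz":0,"jaw":5},
    {"x":0,"y":0,"z":0,"wx":0,"wy":0,"wz":0,"jaw":5},
    {"x":0,"y":0,"z":0,"wx":0,"wy":0,"wz":0,"jaw":5},
  ],
)

```text
time: 24.05
eef_pos: [548.8, 128.5, 163.2]
eef_rot: [0.642, 0.705, 0.203, -0.222]
force: [-1.6, -1.0, -1.2]
finger_gap: 0.176
```

```bash
python3 -c "
from h import *
st()"
```

```text
t 24.05 pos [548.8 128.5 163.2] tower [-17.2   1.5 163.2] F [-1.6 -1.  -1.2] gap 16.5 ztool [-0.052  0.571 -0.819] ytool [0.996 0.093 0.002] q [-0.23  0.18  1.48  0.58  1.68 -0.31]
```

>>> send_rows(
  rows=[
    {"x":0,"y":0,"z":-0.02,"wx":0,"wy":0,"wz":0,"jaw":20},
    {"x":0,"y":0,"z":0,"wx":0,"wy":0,"wz":0,"jaw":40},
    {"x":0,"y":0,"z":0,"wx":0,"wy":0,"wz":0,"jaw":40},
    {"x":0,"y":0,"z":0,"wx":0,"wy":0,"wz":0,"jaw":40},
    {"x":0.013,"y":-0.143,"z":0.205,"wx":0,"wy":0,"wz":0,"jaw":40},
    {"x":0.026,"y":-0.286,"z":0.41,"wx":0,"wy":0,"wz":0,"jaw":40},
    {"x":0.04,"y":-0.4286,"z":0.61,"wx":0,"wy":0,"wz":0,"jaw":40},
    {"x":0.04,"y":-0.6,"z":0.4,"wx":0,"wy":0,"wz":0,"jaw":40},
  ],
)

```text
time: 24.85
eef_pos: [553.9, 70.0, 230.0]
eef_rot: [0.641, 0.706, 0.204, -0.221]
force: [0.5, 0.3, -0.0]
finger_gap: 0.424
```

>>> send_rows(
  rows=[
    {"x":-0.3,"y":-0.7,"z":0.2,"wx":0,"wy":0,"wz":0,"jaw":40},
    {"x":-0.3,"y":-0.7,"z":0.2,"wx":0,"wy":0,"wz":0,"jaw":40},
    {"x":-0.3,"y":-0.7,"z":0.2,"wx":0,"wy":0,"wz":0,"jaw":40},
    {"x":-0.4,"y":-0.5,"z":0.2,"wx":0,"wy":0,"wz":0,"jaw":40},
    {"x":-0.4,"y":-0.4,"z":0,"wx":0,"wy":0,"wz":0,"jaw":40},
    {"x":-0.4,"y":-0.2,"z":0,"wx":0,"wy":0,"wz":0,"jaw":40},
    {"x":0,"y":0,"z":0,"wx":0,"wy":0,"wz":0,"jaw":40},
    {"x":0,"y":0,"z":0,"wx":0,"wy":0,"wz":0,"jaw":40},
  ],
)

```text
time: 25.65
eef_pos: [469.7, -57.6, 259.7]
eef_rot: [0.642, 0.705, 0.204, -0.222]
force: [0.3, 0.2, 0.3]
finger_gap: 0.428
```

```bash
python3 - <<'E'
from h import *
st();p=drawer()
for n in('scene','top'):
    p,d,c=cap(n);vv,uu=np.mgrid[0:400,0:640];S=world(c,d,uu.ravel(),vv.ravel());T=np.c_[(S[:,:2]-O)@EX,(S[:,:2]-O)@EY,S[:,2]]
    P=p.reshape(-1,3).astype(int)
    r=(P[:,0]>1.8*P[:,1])&(P[:,0]>1.8*P[:,2])&(P[:,0]>50)&(abs(T[:,0]+28)<25)&(abs(T[:,1])<30)&(T[:,2]>100)&(T[:,2]<230)
    if r.sum(): print(n,'pin',r.sum(),np.percentile(T[r],[0,10,50,90,100],axis=0).round(1).tolist())
    W0=np.load('W0.npz')['W' if n=='top' else 'S'].reshape(-1,3)
    for nm,(x,y) in dict(duck=(653,-392),shampoo=(764,-231),cream=(798,56)).items():
        for A in(W0,S):
            m=(np.hypot(A[:,0]-x,A[:,1]-y)<60)&(A[:,2]>20)&(A[:,2]<130);print(n,nm,m.sum(),A[m].mean(0).round(1),end=' | ')
        print()
    if n=='scene': cv2.imwrite('pics/k1.png',np.hstack([cv2.resize(p[130:210,300:380],(400,400),interpolation=2),cv2.resize(p[100:360,150:430],(400,400),interpolation=2)])[...,::-1])
E
```

```text
t 25.65 pos [469.7 -57.6 259.7] tower [-195.4   97.2  259.7] F [0.3 0.2 0.3] gap 40.2 ztool [-0.051  0.572 -0.819] ytool [0.996 0.092 0.003] q [-0.59  0.09  1.38  0.52  2.02 -0.54]
drawer front tower x 0.1 133 (start -187.5 at same method?)
scene pin 65 [[-38.9, -7.2, 152.1], [-36.6, -6.2, 157.7], [-32.9, -2.5, 173.2], [-26.0, 2.8, 188.0], [-21.9, 6.3, 189.4]]
scene duck 784 [ 661.9 -389.7   47.4] | scene duck 785 [ 662.  -389.7   47.4] | 
scene shampoo 812 [ 773.1 -244.3   72.1] | scene shampoo 808 [ 772.9 -244.1   72.3] | 
scene cream 442 [802.5  47.4  41.3] | scene cream 445 [802.6  47.4  41.1] | 
top pin 32 [[-33.8, -6.6, 184.8], [-32.7, -4.0, 185.9], [-26.8, 1.0, 189.0], [-21.2, 6.3, 191.5], [-20.4, 8.6, 193.3]]
top duck 463 [ 648.4 -378.3   47.7] | top duck 238 [ 658.7 -371.4   46.8] | 
top shampoo 334 [ 756.2 -226.2   79.5] | top shampoo 333 [ 756.3 -226.    79.5] | 
top cream 334 [794.6  55.9  44.5] | top cream 333 [794.4  56.1  44.7] |
```

View pics/k1.png

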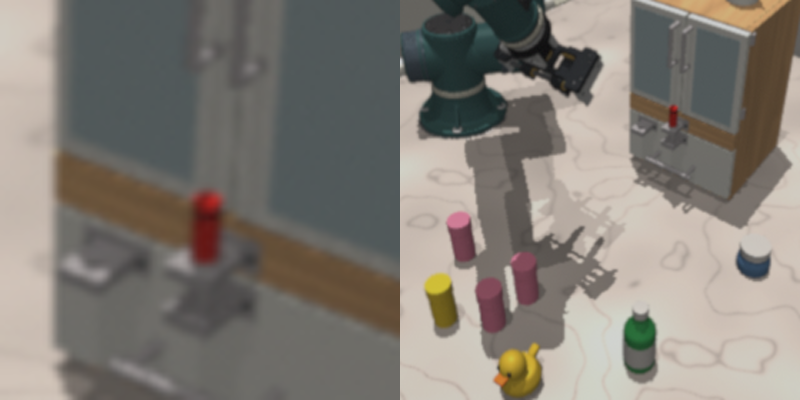

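```bash
python3 -c "
from h import *
print(arm.sign_off())"
```

```text
the job is handed in; nothing more can be done
None
```

The job is done and was handed in at about 26 s of the 72 s allowed.

- **Bottle:** The amber bottle stood upright in the empty compartment when I last saw it. It was hidden after that, so I couldn't check it again once the drawer was shut.
- **Drawer:** I held the green lever down and pushed the drawer about 40 mm in from there. I then pushed the front slowly home until the stop pushed back with about 6 N. In the last picture the front measured at tower x ≈ 0.
- **Pin:** It went down through both knuckles with little resistance. The grip's top now measures z about 189–191, against 190 expected with the shoulder seated on the upper knuckle.
- **Bystanders:** The duck, shampoo and cream are within about 0.3 mm of where they started in the scene camera. The top camera disagreed on the duck by about 12 mm, with only half its points visible; I put this down to the arm blocking that view.
- **Robot:** The arm is clear of everything, and no force I read came near the limits.

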